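# Size a chandelier tube in the ring gauge

## Task

Size the thicker of the two brass tubes: pick it up and lower it upright, without dropping it, foot first through the shrinking rings of the ring gauge until one of them stops it. Then let go and leave it standing there; do not knock over the slim brass tube or the white candle sleeve.

Things in the scene. Friction and masses are not known exactly. Their poses are not given: they have to be found in the camera images.
- thick_tube: the thicker brass chandelier tube, a plain straight cylinder standing upright: 36 mm diameter, 150 mm tall, 0.2 to 0.35 kg, with a dark top end. Origin at the centre of its foot (underside), z up along its axis. It may be gripped anywhere along its side; grip near the top so that the fingers stay above the gauge.
- gauge: fixed ring gauge: four flat level rings, 6 mm thick, one below the other on one vertical axis. Top down (inner/outer diameter, height of upper face above the bench, mm): blue 72/92 at 97; green 56/76 at 72; yellow 26/60 at 47; red 14/40 at 24. Two 12 mm posts at y = +56 and -56 mm, no higher than the blue ring; base plate 120 x 140 x 10 mm. Origin on the ring axis at bench height, z up.
- stop_ring (a point): the centre of the upper face of the gauge's yellow ring, on the ring axis, 47 mm above the bench. The thick tube passes the blue and green rings and this one stops it: its foot stands on this face.
- slim_tube: the slim brass tube, standing upright, a bystander: 22 mm diameter, 120 mm tall. Origin at the centre of its foot.
- candle_sleeve: the white plastic candle sleeve, standing upright, a bystander: 30 mm diameter, 100 mm tall. Origin at the centre of its foot.
Things that resemble listed ones, but are neither listed nor needed, are in the scene too. What is shaped like the thick_tube but blue is not meant.

How it is judged:
On the way:
1. the thick tube, held by the fingers, has its foot inside the rings, below the top of the blue one (contact force between the fingers and thick_tube above 0.5 N and z of thick_tube in the frame of gauge below 0.092 m and horizontal distance between thick_tube and stop_ring below 0.022 m), for 0.1 s.
At the end, for the whole second after the job is handed in: the thick tube stands released and at rest, foot down, on the yellow ring: foot within 15 mm of the ring axis and within 6 mm of the ring's upper face in height, leaning less than 10 degrees; the slim tube and the candle sleeve still stand upright (within 17 degrees) (horizontal distance between thick_tube and stop_ring below 0.015 m and z of thick_tube in the frame of stop_ring between -0.006 and 0.006 m and angle between thick_tube's own z axis and vertical below 0.17 rad and linear speed of thick_tube below 0.02 m/s and angle between each of slim_tube, candle_sleeve's own z axis and vertical below 0.3 rad); the robot touches nothing.
It fails at once if the thick tube is dropped: it moves faster than 0.6 m/s with its foot inside the rings (linear speed of thick_tube above 0.6 m/s and z of thick_tube in the frame of gauge below 0.097 m and horizontal distance between thick_tube and stop_ring below 0.03 m).
It fails at once if the slim tube or the candle sleeve is knocked over (angle between any of slim_tube, candle_sleeve's own z axis and vertical above 0.6 rad).
It also fails if it takes over 35 s, if anything falls off the work surface, if the arm or the gripper's body presses on something with over 40 N, if the wrist force passes 120 N, or if a joint passes its speed limit or range.

## Robot

A 6-joint arm with a two-finger parallel gripper is mounted at the origin on the work surface. World frame = base frame: x ahead of the robot, y to its left, z up, the work surface at z = 0. Lengths are in m, angles in rad, forces in N, time in s.
With the tool pointing down it reaches from about 0.275 to 0.85 m from the base axis. Payload 5.2 kg.
Tool frame: the origin (TCP) lies midway between the tips of the shut fingers; the grasp point (between the pads) lies 19 mm behind it; z points along the fingers, y is the line along which they close (so a half turn about z gives the same grasp; the last joint's range is limited). The gripper opens to 85 mm and grips with 20 to 120 N. Pads are 22 mm wide; open, the fingers measure 114 mm over their backs; the gripper's body (76 mm by 85 mm) begins 54 mm behind the grasp point. The pads swing forward as they close: fully open they stand 13 mm farther back than shut.
Start: joints at [-1.481, 0.259, 1.535, -0, 1.348, -0.203], TCP at [0.159, -0.527, 0.231] pointing down, gripper open.
Joint ranges: [-3.14, 3.14], [-0.91, 2.08], [0.19, 2.58], [-1.22, 4.36], [0.22, 2.71], [-3.12, 3.12]. Speed limits (rad/s): [2.57, 2.57, 3.14, 3.14, 3.14, 3.14].

## Interface

Orientations are given as [roll, pitch, yaw] about the fixed x, y, z axes, in that order (R = Rz(yaw) Ry(pitch) Rx(roll)).
In Python, from plant import status, optics, manip gives the robot as it stands. The module is installed in compiled form; this text tells all that it offers.
- The arm moves only by the shell command python3 -m creep 'ROWS' [OPENING]. ROWS is JSON, a list that holds one entry, the list of rows, each a list of 6 numbers: the shift along the world's x, y, z in mm, then the turn, a rotation vector about the world's x, y, z in degrees. A call has 1 to 8 rows; each row shifts and turns the commanded pose from where the row before left it; what a row does not reach is not made up. A row lasts 1/10 s, in which the tool goes at most 50 mm and 8.59 degrees, less where a joint would pass 70% of its speed; a pose out of reach is approached as far as the arm can. A call with a gripper value outside its range is refused whole. OPENING is the opening in per cent of the stroke, from 0 (shut) to 100 (fully open), set as the call begins (- or left out, the last holds). The fingers move at their own pace and stop on an object; the grip force is fixed at half the most. Time passes only in rows, so rows that do not move let the fingers close. It gives the time, the measured TCP pose, the force, the opening and the grip force at its end, in the units of the state.
- status.get_state(): the state, without advancing time (a new reading comes with each control period).
- optics.snapshot(name): name is "side" or "top" or "wrist"; returns (picture, depth): 480x640x3 uint8, blue, green, red; 480x640 float32, m along the optical axis (not along the pixel's ray), 0 where there is no reading.
- optics.camera_model(name): a dict with "K" (3x3 intrinsics, pixels), "dist" ([k1, k2, p1, p2, k3] as OpenCV has them; the pictures are not rectified), "origin" and "attitude" of the camera in the world. Camera axes: x right, y down, z forward; pixel columns grow to the right and rows downward; lengths in m; the calibration is good to about 2 mm. A picture is of the moment at which its call begins: read the wrist's pose just before it. camera_model takes no time and is no camera call; for the wrist camera it gives the pose at the moment of the call.
- manip.sign_off(): hands the job in; it is judged then, once.
The state is a dict: "time_s": time; "qpos": joint angles; "joint_vel": joint speeds; "joint_torque": joint torques, N m; "eef_pos": TCP position; "tcp_rot": TCP orientation; "ft_force": force on the tool from outside, world axes, zero at the start; "wrist_torque": the same for the moment, N m; "opening": finger opening in m; "grasp_force": force on a finger pad.
Only numpy, scipy, OpenCV 4.12 (cv2) and the standard library are available. Lean on these libraries where they do the work, as an engineer would, in place of code of your own. Each camera call takes 0.05 s, during which the arm holds its last target. There are 200 camera calls.

## Working session

There is one attempt and no reset: what is moved stays moved. The work goes in short steps, Python scripts to look and compute and a shell command to move; the robot and the scene stay as the last step left them, time stands still between calls to the robot, and variables do not carry over. Pictures are saved under pics/ and viewed, at most 10 in all, crops included, and the job is handed in when it is done.

```bash
mkdir -p pics; cat > h.py <<'E'
import numpy as np, cv2
from plant import status, optics, manip
def R_(a):
    a=np.array(a,float)
    if a.shape==(3,3): return a
    from scipy.spatial.transform import Rotation as R
    return R.from_euler('xyz',a).as_matrix() if a.size==3 else R.from_quat(a).as_matrix()
def ray(m,uv):
    K=np.array(m['K'],float);d=np.array(m['dist'],float)
    p=cv2.undistortPoints(np.array(uv,float).reshape(-1,1,2),K,d).reshape(-1,2)
    return np.c_[p,np.ones(len(p))]@R_(m['attitude']).T
def onplane(m,uv,z):
    o=np.array(m['origin'],float);r=ray(m,uv)
    return o+r*((z-o[2])/r[:,2])[:,None]
def cloud(m,D):
    v,u=np.mgrid[0:480,0:640]
    P=np.array(m['origin'])+ray(m,np.c_[u.ravel(),v.ravel()])*D.ravel()[:,None]
    P=P.reshape(480,640,3);P[D==0]=np.nan
    return P
E
python3 - <<'E'
from h import *
for n in ('top','side'):
    m=optics.camera_model(n);I,D=optics.snapshot(n);print(n,m);cv2.imwrite(f'pics/{n}0.png',I);np.savez(f'{n}0.npz',I=I,D=D)
print(status.get_state())
E
```

```text
top {'K': array([[536.03930796,   0.        , 315.45913276],
       [  0.        , 536.03930796, 232.9288666 ],
       [  0.        ,   0.        ,   1.        ]]), 'dist': array([0.04911791, 0.        , 0.        , 0.        , 0.        ]), 'origin': array([0.39504453, 0.03316051, 0.92703989]), 'attitude': array([-2.98569096, -0.00977085, -1.58954362])}
side {'K': array([[488.73038435,   0.        , 324.44324872],
       [  0.        , 488.73038435, 240.01631176],
       [  0.        ,   0.        ,   1.        ]]), 'dist': array([-0.10719063,  0.        ,  0.        ,  0.        ,  0.        ]), 'origin': array([ 0.66557408, -0.56203524,  0.6847122 ]), 'attitude': array([-2.38221992,  0.01516251,  0.18508148])}
{'time_s': 0.1, 'qpos': array([-1.48079577e+00,  2.59282070e-01,  1.53600665e+00,  2.11015835e-05,
        1.34800182e+00, -2.02785807e-01]), 'joint_vel': array([ 0.00090332, -0.00014154, -0.00279954, -0.00062451,  0.00060893,
       -0.00054901]), 'joint_torque': array([ 2.99099243e-03, -4.46966779e+01, -2.91248596e+01, -6.81166875e-05,
        6.23814936e-03, -1.14147124e-06]), 'eef_pos': array([ 0.15873386, -0.52608581,  0.23053815]), 'tcp_rot': array([-3.13993370e+00, -3.62102823e-04,  2.92781381e-01]), 'ft_force': array([-0.0373855 , -0.03276001,  0.08229285]), 'wrist_torque': array([ 0.02149617, -0.00821009,  0.00889334]), 'grasp_force': 0.0, 'opening': 0.08534023757794883}
```

View pics/top0.png

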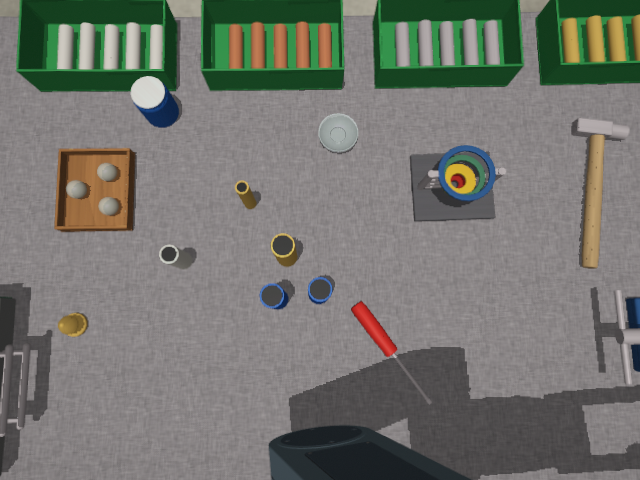

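View pics/side0.png

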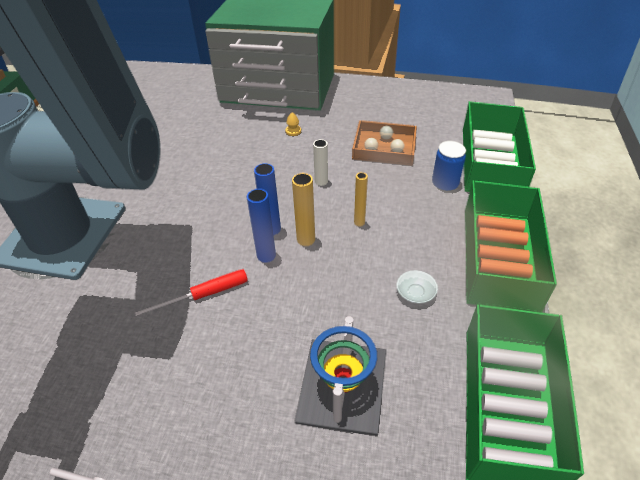

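Top view: thick brass tube is at (283,243). What could be mistaken for it: slim brass tube (242,188), two blue tubes (273,296) and (320,290), white sleeve (170,254), brass finial (72,324). I choose (283,243), the thick brass one with the dark top, and the gauge is at (467,173). Next I measure and check a close crop.

```bash
cat > meas.py <<'E'
from h import *
for n,rois in (('top',dict(thick=(283,243),slim=(242,188),sleeve=(170,254),blueA=(273,296),blueB=(320,290))),('side',dict(thick=(304,180),slim=(361,176),sleeve=(320,144),blueA=(265,170),blueB=(258,196)))):
    m=optics.camera_model(n);f=np.load(n+'0.npz');I,D=f['I'],f['D'];hsv=cv2.cvtColor(I,cv2.COLOR_BGR2HSV)
    P=cloud(m,D)
    for k,(u,v) in rois.items():
        h={'thick':.15,'slim':.12,'sleeve':.1}.get(k,.15)
        # dark top blob
        mk=((hsv[...,2]<75)).astype(np.uint8); w=np.zeros_like(mk);cv2.circle(w,(u,v),18,1,-1)
        c,_=cv2.findContours(mk*w,cv2.RETR_EXTERNAL,cv2.CHAIN_APPROX_NONE);c=max(c,key=cv2.contourArea)
        e=cv2.fitEllipse(c);print(n,k,np.round(e[0],1),np.round(e[1],1),'xy',onplane(m,[e[0]],h)[0].round(4),'depth z',np.round(np.nanmedian(P[int(e[0][1])-2:int(e[0][1])+3,int(e[0][0])-2:int(e[0][0])+3],axis=(0,1)),4))
    # gauge
    g=(467,173) if n=='top' else (343,360)
    w=np.zeros(I.shape[:2],np.uint8);cv2.circle(w,g,45,1,-1)
    for nm,lo,hi,z in (('blue',(100,120,60),(125,255,255),.097),('yellow',(22,150,120),(35,255,255),.047),('red',(0,150,80),(8,255,255),.024)):
        mk=cv2.inRange(hsv,lo,hi)*w
        c,_=cv2.findContours(mk,cv2.RETR_EXTERNAL,cv2.CHAIN_APPROX_NONE);c=max(c,key=cv2.contourArea)
        X=onplane(m,c.reshape(-1,2),z)[:,:2].astype(np.float32)
        q=cv2.minEnclosingCircle(X);e=cv2.fitEllipse(X)
        sel=(mk>0)&(abs(P[...,2]-z)<.004); Q=P[sel];q2=cv2.minEnclosingCircle(Q[:,:2].astype(np.float32)) if len(Q)>5 else None
        print(n,nm,'encl',q,'ell',np.round(e[0],4),np.round(e[1],4),'cloud',q2)
I=np.load('top0.npz')['I'];cv2.imwrite('pics/crop1.png',cv2.resize(I[150:330,140:380],None,fx=3,fy=3))
E
python3 meas.py
```

```text
top thick [282.1 244.9] [18.  18.5] xy [0.5001 0.0723 0.15  ] depth z [0.5015 0.0724 0.1505]
top slim [241.  186.8] [7.9 8.3] xy [0.5957 0.1362 0.12  ] depth z [0.5971 0.1362 0.1208]
top sleeve [168.4 253.6] [13.1 13.4] xy [0.4964 0.2501 0.1   ] depth z [0.4975 0.2511 0.0995]
top blueA [271.3 295.1] [18.3 18.9] xy [0.4275 0.0886 0.15  ] depth z [0.4277 0.0888 0.1504]
top blueB [319.6 288.9] [18.2 19. ] xy [0.4351 0.0188 0.15  ] depth z [0.4364 0.0197 0.1508]
top blue encl ((0.6183267831802368, -0.2191041111946106), 0.04586762189865112) ell [ 0.6184 -0.2193] [0.0889 0.0898] cloud ((0.6187719702720642, -0.21908700466156006), 0.045972276479005814)
top yellow encl ((0.6231437921524048, -0.22454163432121277), 0.0280501376837492) ell [ 0.623  -0.2239] [0.0453 0.0541] cloud ((0.6230709552764893, -0.22441264986991882), 0.02801363728940487)
top red encl ((0.6241554617881775, -0.2257082611322403), 0.012065297923982143) ell [ 0.6248 -0.2265] [0.0201 0.0233] cloud ((0.6248149275779724, -0.22632697224617004), 0.012405255809426308)
side thick [301.7 178.7] [ 8.9 15.6] xy [0.499  0.0715 0.15  ] dep
[... 273 characters left out ...]
] depth z [0.4247 0.0894 0.1499]
side blueB [257.  194.9] [ 9.9 16.1] xy [0.4345 0.0181 0.15  ] depth z [0.4321 0.0203 0.1496]
side blue encl ((0.6190651059150696, -0.2217971682548523), 0.04598543792963028) ell [ 0.6188 -0.2219] [0.0895 0.0899] cloud ((0.618766188621521, -0.22115160524845123), 0.04572317376732826)
side yellow encl ((0.6179535984992981, -0.21392524242401123), 0.027669580653309822) ell [ 0.6175 -0.2115] [0.0349 0.0501] cloud ((0.6184006929397583, -0.2207261621952057), 0.030262138694524765)
side red encl ((0.6169817447662354, -0.2102755904197693), 0.011981062591075897) ell [ 0.6168 -0.21  ] [0.0138 0.025 ] cloud ((0.6168675422668457, -0.21023115515708923), 0.012222257442772388)
```

View pics/crop1.png

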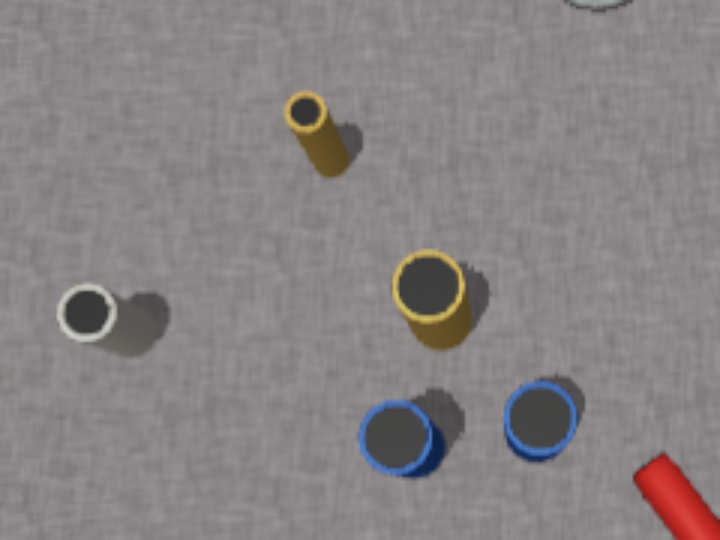

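The close crop confirms it: the brass-rimmed thick tube is at (428,286), with the blue tubes (396,438) and (540,420) well clear of the current finger yaw. Before travelling I check heights along the path, then go above the tube.

```bash
python3 - <<'E'
from h import *
m=optics.camera_model('top');P=cloud(m,np.load('top0.npz')['D'])
for a,b in ((590,640),(0,50)):
  Q=P[280:400,a:b].reshape(-1,3);Q=Q[~np.isnan(Q[:,0])];Q=Q[Q[:,2]>.03];print(Q.min(0),Q.max(0))
E
python3 -m creep '[[[0,0,30,0,0,0],[25,43,0,0,0,0],[25,43,0,0,0,0],[25,43,0,0,0,0],[25,43,0,0,0,0],[25,43,0,0,0,0],[25,43,0,0,0,0],[25,43,0,0,0,0]]]' 100
```

```text
[ 0.29034265 -0.5074098   0.03000295] [ 0.43003739 -0.4381964   0.09544203]
[0.27976874 0.47676262 0.03000029] [0.44056849 0.53399665 0.0989629 ]
time_s: 0.9
eef_pos: [0.3341, -0.2236, 0.2612]
tcp_rot: [-3.142, -0.0, 0.292]
ft_force: [0.8, -0.3, -0.5]
opening: 0.0854
grasp_force: 0.0
```

```bash
python3 -m creep '[[[24,42,0,0,0,0],[24,42,0,0,0,0],[24,42,0,0,0,0],[24,42,0,0,0,0],[24,42,0,0,0,0],[24,42,0,0,0,0],[20,40,0,0,0,0],[0,0,0,0,0,0]]]'
python3 - <<'E'
from h import *
s=status.get_state();print(s['eef_pos'],s['tcp_rot'],s['ft_force'])
m=optics.camera_model('wrist');I,D=optics.snapshot('wrist');P=cloud(m,D)
cv2.imwrite('pics/w1.png',I);print(m['origin'],m['attitude'])
sel=(abs(P[...,2]-.15)<.005)&(np.hypot(P[...,0]-.4995,P[...,1]-.072)<.03)
c=cv2.minEnclosingCircle(P[sel][:,:2].astype(np.float32));print(sel.sum(),c)
E
```

```text
time_s: 1.7
eef_pos: [0.4989, 0.0711, 0.2606]
tcp_rot: [-3.139, -0.0, 0.298]
ft_force: [0.6, -1.1, 0.4]
opening: 0.0857
grasp_force: 0.0
[0.49892444 0.07109081 0.2606072 ] [-3.13944615e+00 -4.26155897e-04  2.98465384e-01] [ 0.57128416 -1.07274332  0.42640607]
[0.5737402  0.09436835 0.40279227] [ 2.82851481e+00  1.89661707e-03 -1.27230917e+00]
2252 ((0.4994252920150757, 0.07309314608573914), 0.018063465133309364)
```

View pics/w1.png

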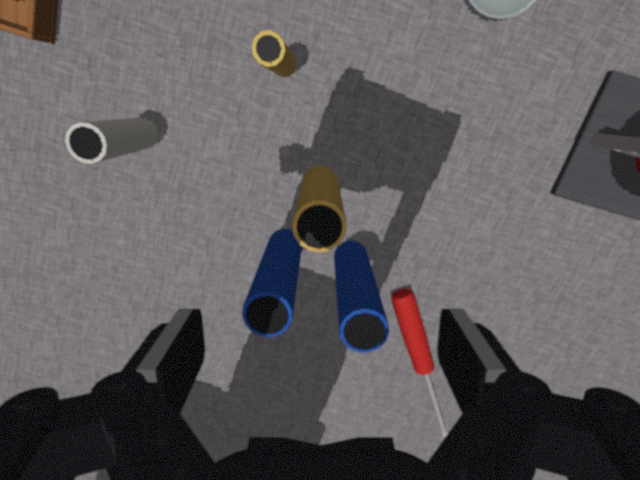

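Wrist view: the thick brass tube top is at (319,226), with blue tubes at (267,315) and (364,330). All three views agree on (0.4995, 0.0727), so I descend and grip.

```bash
python3 -m creep '[[[1,1,-35,0,0,0],[0,0,-40,0,0,0],[0,0,-35,0,0,0],[0,0,-25,0,0,0],[0,0,-10,0,0,0],[0,0,0,0,0,0]]]'
python3 -m creep '[[[0,0,0,0,0,0],[0,0,0,0,0,0],[0,0,0,0,0,0],[0,0,0,0,0,0],[0,0,0,0,0,0],[0,0,0,0,0,0],[0,0,0,0,0,0],[0,0,0,0,0,0]]]' 0
```

```text
time_s: 2.35
eef_pos: [0.4976, 0.0665, 0.1152]
tcp_rot: [-3.141, 0.003, 0.292]
ft_force: [-0.1, 0.8, 0.9]
opening: 0.0855
grasp_force: 0.0
time_s: 3.15
eef_pos: [0.4994, 0.0681, 0.1177]
tcp_rot: [-3.141, -0.002, 0.293]
ft_force: [-0.8, 2.0, 6.1]
opening: 0.0348
grasp_force: 59.1
```

```bash
python3 -m creep '[[[0,0,10,0,0,0],[0,0,20,0,0,0],[0,0,30,0,0,0],[0,0,30,0,0,0],[0,0,25,0,0,0],[0,0,10,0,0,0],[0,0,0,0,0,0]]]'
python3 -m creep '[[[5,-12,0,0,0,0],[10,-25,0,0,0,0],[14,-34,0,0,0,0],[14,-34,0,0,0,0],[14,-34,0,0,0,0],[14,-34,0,0,0,0],[14,-34,0,0,0,0],[14,-34,0,0,0,0]]]'
python3 -m creep '[[[10,-25,0,0,0,0],[6,-15,0,0,0,0],[4,-10,0,0,0,0],[0,0,0,0,0,0],[0,0,0,0,0,0],[0,0,0,0,0,0]]]'
cat > chk.py <<'E'
from h import *
import sys
t=sys.argv[1];s=status.get_state();print(s['eef_pos'],s['tcp_rot'],s['opening'],s['grasp_force'])
out=[]
for n in ('side','top'):
    m=optics.camera_model(n);I,D=optics.snapshot(n);np.savez(f'{n}{t}.npz',I=I,D=D);P=cloud(m,D);hsv=cv2.cvtColor(I,cv2.COLOR_BGR2HSV)
    near=np.hypot(P[...,0]-.6187,P[...,1]+.2202)<.06
    mk=near&(cv2.inRange(hsv,(12,90,40),(35,255,255))>0)&(P[...,2]>.055)
    Q=P[mk];
    if len(Q)<30: print(n,'few');continue
    # fit axis per height slice with known radius 18mm
    from scipy.optimize import least_squares
    z0=np.median(Q[:,2])
    f=lambda p:np.hypot(Q[:,0]-p[0]-p[2]*(Q[:,2]-z0),Q[:,1]-p[1]-p[3]*(Q[:,2]-z0))-.018
    o=np.array(m['origin'])[:2];c=np.median(Q[:,:2],0);d=(c-o)/np.linalg.norm(c-o)
    r=least_squares(f,[*(c+d*.015),0,0],loss='soft_l1',f_scale=.002)
    zl=np.percentile(Q[:,2],[1,99]);p=r.x
    print(n,len(Q),'z range',zl.round(4),'tilt xy',p[2:].round(3),'foot xy',(p[:2]+p[2:]*(zl[0]-z0)).round(4),'rms',np.sqrt((r.fun**2).mean()).round(4))
    if n=='side': cv2.imwrite(f'pics/s{t}.png',cv2.resize(I[200:440,200:520],None,fx=2,fy=2))
E
python3 chk.py 1
```

```text
time_s: 3.85
eef_pos: [0.4995, 0.0673, 0.2428]
tcp_rot: [3.14, -0.003, 0.293]
ft_force: [0.0, -0.2, -1.9]
opening: 0.0346
grasp_force: 60.0
time_s: 4.65
eef_pos: [0.5973, -0.1758, 0.2387]
tcp_rot: [-3.139, 0.003, 0.292]
ft_force: [0.4, -0.4, -1.6]
opening: 0.0348
grasp_force: 60.0
time_s: 5.25
eef_pos: [0.6175, -0.2222, 0.2415]
tcp_rot: [-3.141, 0.0, 0.294]
ft_force: [0.5, 0.1, -1.9]
opening: 0.0344
grasp_force: 60.0
[ 0.61753533 -0.22219167  0.24148016] [-3.14108181e+00  5.53983247e-05  2.94144520e-01] 0.034420211199080404 60.0198233127594
side 1449 z range [0.0977 0.2735] tilt xy [ 0.01  -0.019] foot xy [ 0.6174 -0.2185] rms 0.0023
top 507 z range [0.073  0.2235] tilt xy [ 0.021 -0.01 ] foot xy [ 0.6169 -0.2196] rms 0.002
```

View pics/s1.png

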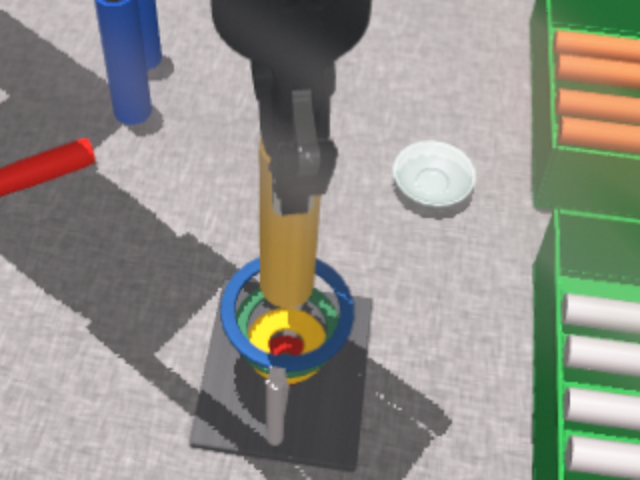

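The tube hangs upright in the fingers, its foot at (287,300) over the centre of the blue ring. The measured foot is about 2 mm from the axis. I correct that and lower into the rings.

```bash
python3 -m creep '[[[1,-1,0,0,0,0],[0,0,-10,0,0,0],[0,0,-12,0,0,0],[0,0,-12,0,0,0],[0,0,-12,0,0,0],[0,0,-12,0,0,0],[0,0,-6,0,0,0],[0,0,0,0,0,0]]]'
python3 -m creep '[[[0,0,-4,0,0,0],[0,0,-3,0,0,0],[0,0,-2,0,0,0],[0,0,-2,0,0,0],[0,0,0,0,0,0]]]'
```

```text
time_s: 6.15
eef_pos: [0.6181, -0.2243, 0.1757]
tcp_rot: [-3.14, 0.002, 0.293]
ft_force: [0.4, -0.7, -2.0]
opening: 0.0348
grasp_force: 60.0
time_s: 6.65
eef_pos: [0.6187, -0.2245, 0.1661]
tcp_rot: [-3.141, 0.0, 0.293]
ft_force: [0.2, 0.5, -1.7]
opening: 0.0347
grasp_force: 60.0
```

Not yet in contact. I lower in 1 mm steps and watch the force.

```bash
for i in 1; do python3 -m creep '[[[0,0,-1,0,0,0],[0,0,-1,0,0,0],[0,0,0,0,0,0]]]'; done
python3 -m creep '[[[0,0,-1,0,0,0],[0,0,0,0,0,0]]]'
```

```text
time_s: 6.95
eef_pos: [0.619, -0.2246, 0.1648]
tcp_rot: [3.141, -0.001, 0.293]
ft_force: [-0.7, 0.1, -0.2]
opening: 0.0345
grasp_force: 60.3
time_s: 7.15
eef_pos: [0.6192, -0.2246, 0.1647]
tcp_rot: [3.141, -0.002, 0.293]
ft_force: [-1.1, 1.3, 4.7]
opening: 0.0347
grasp_force: 61.0
```

```bash
python3 chk.py 2
```

```text
[ 0.61924802 -0.22456128  0.16472814] [ 3.14054891e+00 -1.50348659e-03  2.92922350e-01] 0.03471951750096726 60.965023040771484
side 993 z range [0.0614 0.1975] tilt xy [ 0.017 -0.03 ] foot xy [ 0.6191 -0.2215] rms 0.0025
top 302 z range [0.0559 0.1465] tilt xy [-0.005 -0.04 ] foot xy [ 0.6207 -0.2213] rms 0.0043
```

View pics/s2.png

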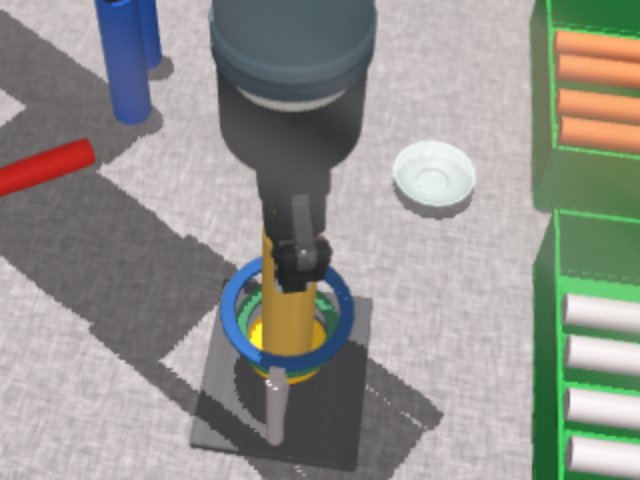

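The tube goes through the blue and green rings and rests on yellow around (290,345). It is about 1–2 mm off axis and its top is at z≈0.197. I release and retreat upward.

```bash
python3 -m creep '[[[0,0,0,0,0,0],[0,0,0,0,0,0],[0,0,0,0,0,0],[0,0,0,0,0,0],[0,0,0,0,0,0],[0,0,0,0,0,0],[0,0,0,0,0,0],[0,0,0,0,0,0]]]' 100
python3 -m creep '[[[0,0,10,0,0,0],[0,0,20,0,0,0],[0,0,30,0,0,0],[0,0,30,0,0,0],[-20,0,20,0,0,0],[-40,0,0,0,0,0],[-40,0,0,0,0,0],[-40,0,0,0,0,0]]]'
python3 -m creep '[[[-30,0,0,0,0,0],[0,0,0,0,0,0],[0,0,0,0,0,0],[0,0,0,0,0,0]]]'
python3 chk.py 3; python3 -c "
import cv2,numpy as np;I=np.load('top3.npz')['I'];cv2.imwrite('pics/t3.png',I)"
```

```text
time_s: 8.05
eef_pos: [0.6188, -0.2246, 0.1633]
tcp_rot: [3.142, 0.0, 0.293]
ft_force: [0.5, -0.1, 0.6]
opening: 0.0853
grasp_force: 0.0
time_s: 8.85
eef_pos: [0.4775, -0.2245, 0.2743]
tcp_rot: [3.14, -0.001, 0.293]
ft_force: [0.7, -1.4, 0.2]
opening: 0.0854
grasp_force: 0.0
time_s: 9.25
eef_pos: [0.4497, -0.2249, 0.2739]
tcp_rot: [3.141, -0.001, 0.293]
ft_force: [-0.1, 0.3, 0.4]
opening: 0.0853
grasp_force: 0.0
[ 0.44974659 -0.22493275  0.27391865] [ 3.14050307e+00 -1.09087758e-03  2.92857085e-01] 0.0852582082747105 0.0
side 1614 z range [0.0621 0.1985] tilt xy [-0.001  0.003] foot xy [ 0.6194 -0.2213] rms 0.0017
top 975 z range [0.057  0.1986] tilt xy [-0.001 -0.002] foot xy [ 0.6203 -0.2215] rms 0.0016
```

View pics/t3.png

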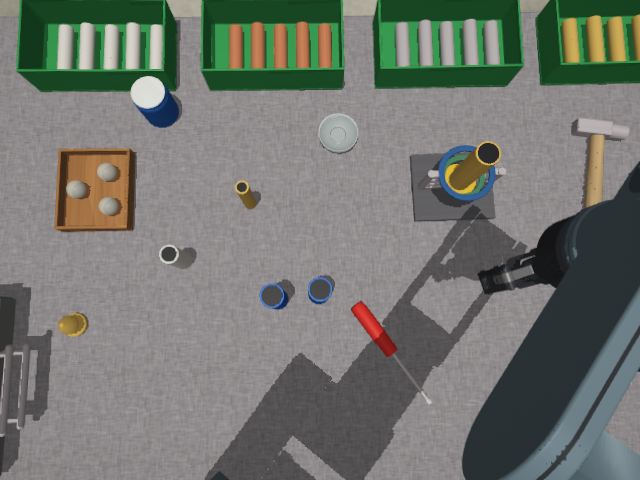

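The tube stands upright in the gauge, its top at (487,153). The slim tube (242,188) and the sleeve (170,254) are unmoved, and the arm is clear.

```bash
python3 -c "
from plant import manip;print(manip.sign_off())"
```

```text
the job is handed in; nothing more can be done
None
```

The thick brass tube is standing upright and released on the yellow ring, within about 2 mm of the ring axis; the slim tube and candle sleeve are still standing, and the job was handed in at about 9.4 s (no verdict was returned).

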